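# Lift the weighed crucible off the balance with tongs

### The job

The covered crucible on the balance pan has just been weighed and may only be handled with the tongs: pick up the crucible tongs from the bench, close their jaws on the body of that crucible and lift it upright, about 10 cm clear above the pan, so that its foot can be inspected. Never touch either crucible with the robot itself, and leave the other crucible on the hotplate and everything else standing where it is. Finish holding: at the end the gripper still squeezes the tongs and the crucible hangs still in their jaws.

Things in the scene. Friction and masses are not known exactly. Their poses are not given: they have to be found in the camera images.
- tongs: Steel crucible tongs lying on their side, jaws away from the robot: 205 mm long, arms 18 mm high, 95 g, balanced near tongs_grip. Two strip arms, pinned at the rear and sprung open; squeezing them together closes the jaws. Origin: foot of the pin, on the underside. x from pin to jaws along the midline, y across (the arms close along it), z up.
- tongs_grip (a point): Midline point between the grey plastic finger plates on the arms' outsides (40 mm long, 34 mm high), 90 mm ahead of the pin, 17 mm above the underside. Width over the plates: 63 mm sprung open, 38 mm closed on a crucible. Outward push of each: 4 N open, 6.5 N squeezed to 54 mm (enough to carry the tongs, jaws still well open), 11 N closed on a crucible.
- tongs_jaws (a point): Midline point midway between the two vee jaws, 190 mm ahead of the pin, 100 mm ahead of tongs_grip, 9 mm above the underside; the crucible's axis belongs here. Jaws are 18 mm high and reach 16 mm ahead of and behind this point. Narrowest gap between them: about 65 mm sprung open, 49 mm with the plates squeezed to 54 mm. They fit a 30 mm round.
- tongs_left (a joint): How far the left arm is turned inward, rad: 0 sprung open, 0.14 closed on a crucible's 30 mm body, 0.18 fully closed with nothing between. The right arm always turns by the same amount.
- crucible: The crucible to lift: small white porcelain crucible with its cover on, standing on the balance's pan, 60 g nominal. Straight round body 30 mm in diameter from the foot up to 27 mm; a rim 35 mm in diameter from 27 to 31 mm; cover and knob up to 43 mm. One rigid piece. Origin: centre of its underside; z up.
- balance: White laboratory balance fixed to the bench, 240 mm (x) by 170 mm (y), with a round steel pan towards its rear and a display towards its front. Origin: centre of its underside at bench level, its front faces its -x. The case is 50 mm high in front, 63 mm under the pan.
- pan (a point): Centre of the upper face of the balance's round pan (120 mm in diameter), 74 mm above the bench, 40 mm behind the middle of the balance.
- hotplate: White hotplate stirrer fixed to the bench, 250 by 160 mm, with a square black 140 mm plate whose top is 88 mm above the bench, centred 45 mm behind its middle. Origin: centre of its underside, front faces its -x. It and the balance stand on either side of the tongs, either way round. Leave it alone.
- spare_crucible: Another crucible, exactly like the first, standing on the hotplate. Leave it there. Origin: centre of its underside.
- beaker: Empty glass beaker, 66 mm across, 85 mm high, standing beyond the tongs. Leave it alone. Origin: centre of its underside.
- amber_bottle: Amber glass bottle with black cap, 48 mm across, about 100 mm high, beyond the tongs. Leave it alone. Origin: centre of its underside.
- jar: White jar with blue lid, 56 mm across, about 60 mm high, on the left in front. Leave it alone. Origin: centre of its underside.
- dish: Shallow white porcelain dish, 80 mm across, 22 mm high, on the right in front. Leave it alone. Origin: centre of its underside.
- spatula: Thin steel weighing spatula with a black handle, 165 mm long, lying on the right in front. Leave it alone.
- reagent: Large clear bottle with orange cap, 80 mm across, about 150 mm high, at the back. Leave it alone. Origin: centre of its underside.
There are look-alikes about, which are no part of the job. Several things have the shape of the tongs; the one meant has the colours described above.

How it is judged:
On the way, in this order (a step that is already met when the one before it is completed fails the run):
1. the tongs are held in the gripper and lifted off the bench (contact force between the fingers and tongs above 2 N and height (world z) of tongs_grip above 0.04 m and height (world z) of tongs_jaws above 0.03 m), for 0.2 s.
2. the tongs' jaws are closed around the crucible (contact force between the fingers and tongs above 2 N and contact force between tongs and crucible above 1 N and value of joint tongs_left above 0.11 rad and horizontal distance between tongs_jaws and crucible below 0.015 m), for 0.1 s.
At the end, for the whole second after the job is handed in: Gripper squeezes the tongs (over 2 N); jaws closed on the crucible (over 1 N, arm in by over 0.11 rad, jaw point within 35 mm of its foot); its foot over 60 mm above the pan, within 20 degrees of upright, under 30 mm/s, untouched by the robot; tongs touch neither balance nor hotplate (contact force between the fingers and tongs above 2 N and contact force between tongs and crucible above 1 N and value of joint tongs_left above 0.11 rad and distance between tongs_jaws and crucible below 0.035 m and z of crucible in the frame of pan above 0.06 m and height (world z) of tongs_grip above 0.1 m and angle between crucible's own z axis and vertical below 0.35 rad and linear speed of crucible below 0.03 m/s and contact force between each of the fingers, the arm and crucible below 0.1 N and contact force between tongs and balance below 0.1 N and contact force between tongs and hotplate below 0.1 N); the arm keeps its last pose, push and grip.
It fails at once if the robot itself touches a crucible (contact force between any of the fingers, the arm and crucible above 0.5 N or contact force between any of the fingers, the arm and spare_crucible above 0.5 N).
It fails at once if the weighed crucible is tipped over (more than 45 degrees) (angle between crucible's own z axis and vertical above 0.8 rad).
It fails at once if the weighed crucible falls off the balance (height (world z) of crucible below 0.06 m).
It fails at once if something else on the bench is moved by more than 25 mm (distance of any of spare_crucible, beaker, amber_bottle, jar, dish, spatula, reagent from where it was at the start of the episode above 0.025 m).
It also fails if it takes over 45 s, if anything falls off the work surface, if the arm or the gripper's body presses on something with over 40 N, if the wrist force passes 120 N, or if a joint passes its speed limit or range.

### The arm

A 7-joint arm with a two-finger parallel gripper is mounted at the origin on the work surface. World frame = base frame: x ahead of the robot, y to its left, z up, the work surface at z = 0. Lengths are in m, angles in rad, forces in N, time in s.
With the tool pointing down it reaches from about 0.425 to 0.875 m from the base axis. Payload 8.4 kg.
Tool frame: the origin (TCP) lies between the finger pads; the fingertips stand bot.tip_extent ahead of it and the grasp point (between the pads) lies 8 mm behind it (bot.tip_extent is the distance from the TCP to the fingertips, in m); z points along the fingers, y is the line along which they close (so a half turn about z gives the same grasp; the last joint's range is limited). The gripper opens to 85 mm and grips with 20 to 120 N. Pads are 22 mm wide; open, the fingers measure 114 mm over their backs; the gripper's body (76 mm by 85 mm) begins 54 mm behind the grasp point. The pads swing forward as they close: fully open they stand 13 mm farther back than shut.
Start: joints at [1.191, 0.333, 0.04, 1.465, -0.013, 1.343, -0.059], TCP at [0.18, -0.625, 0.242] pointing down, gripper open.
Joint ranges: [-2.58, 2.58], [-0.38, 2.09], [-1.3, 1.39], [0.25, 2.4], [-1.5, 4.64], [0.08, 2.09], [-2.65, 2.65]. Speed limits (rad/s): [2.22, 2.22, 2.79, 2.79, 3.14, 3.14, 3.14].

### API

Orientations are given as a unit quaternion [w, x, y, z].
In Python, from rig import bot gives the robot as it stands.
- The arm moves only by the tool step_arm, never from a script. Its argument "increments" is a list of rows, each an object of numbers: "fingers": the gripper's target within -1 to 1 (shut at 1, half-way at 0, fully open at -1); "x", "y", "z": the shift along the tool's x, y, z each as a share of 25 mm, from -1 to 1; "spin": the turn about the tool's z as a share of 0.5 rad, from -1 to 1. In form: [{"fingers": .., "x": .., "y": .., "z": .., "spin": ..}, ...]. A call has 1 to 12 rows; each row shifts and turns the commanded pose from where the row before left it, along the tool's axes as they then stand; what a row does not reach is not made up. A row lasts 1/12 s, in which the tool goes at most 41.7 mm and 7.16 degrees, less where a joint would pass 70% of its speed; a pose out of reach is approached as far as the arm can. A call with a number of a shift or a turn outside -1 to 1 is refused whole. A call with a gripper value outside its range is refused whole. The fingers move at their own pace and stop on an object; the grip force is fixed at half the most. Time passes only in rows, so rows that do not move let the fingers close. It gives the time, the measured TCP pose, the force, the opening and the grip force at its end, in the units of the state.
- bot.sense(): the state, without advancing time (a new reading comes with each control period).
- bot.get_image(name): name is "scene" or "side" or "wrist"; returns a dict with "color" (420x560x3 uint8, blue, green, red), "intrinsics" (3x3 intrinsics, pixels), "xyz" and "attitude" of the camera in the world; the wrist camera has in their place "hand_eye" (4x4, takes a point from camera to tool coordinates, whose origin is the TCP and whose axes are the flange's). Camera axes: x right, y down, z forward; pixel columns grow to the right and rows downward; lengths in m; the calibration is good to about 2 mm. A picture is of the moment at which its call begins: read the wrist's pose just before it. There is no depth.
- bot.close_job(): hands the job in; it is judged then, once.
The state is a dict: "time": time; "joints": joint angles; "qvel": joint speeds; "tau": joint torques, N m; "eef_pos": TCP position; "tcp_rot": TCP orientation; "ft_force": force on the tool from outside, world axes, zero at the start; "ft_torque": the same for the moment, N m; "gripper_width": finger opening in m; "grip_force": force on a finger pad.
Only numpy, scipy, OpenCV 4.12 (cv2) and the standard library are available. Lean on these libraries where they do the work, as an engineer would, in place of code of your own. Each camera call takes 0.05 s, during which the arm holds its last target. There are 200 camera calls.

## Working session

There is one attempt and no reset: what is moved stays moved. The work goes in short steps, Python scripts to look and compute and a tool call to move; the robot and the scene stay as the last step left them, time stands still between calls to the robot, and variables do not carry over. Pictures are saved under pics/ and viewed, at most 10 in all, crops included, and the job is handed in when it is done.

Besides the shell and the picture viewer there is one more tool, called after "Emit:" as name(argument=value, ...) on one line, values as JSON. step_arm: Moves the arm, as the interface text tells. Shift numbers are shares of 25 mm and turn numbers shares of 0.5 rad, none past 1 either way. Its arguments: {"type":"object","properties":{"increments":{"type":"array","items":{"type":"object","properties":{"fingers":{"type":"number"},"x":{"type":"number"},"y":{"type":"number"},"z":{"type":"number"},"spin":{"type":"number"}}}}},"required":["increments"]}

```bash
mkdir -p pics; ls; cat > h.py <<'E'
from rig import bot
import numpy as np, cv2
from scipy.spatial.transform import Rotation as R
def rot(q): return R.from_quat([q[1],q[2],q[3],q[0]]).as_matrix()
def cam(name):
    s=bot.sense(); im=bot.get_image(name); K=np.array(im['intrinsics'])
    if 'hand_eye' in im:
        T=np.eye(4);T[:3,:3]=rot(s['tcp_rot']);T[:3,3]=s['eef_pos'];T=T@np.array(im['hand_eye'])
        return im['color'],K,T[:3,:3],T[:3,3]
    a=np.array(im['attitude']); 
    return im['color'],K,(rot(a) if a.size==4 else a),np.array(im['xyz'])
def ray(c,u,v,z):
    _,K,Rm,p=c; d=Rm@np.linalg.inv(K)@[u,v,1]; return p+d*(z-p[2])/d[2]
def proj(c,P):
    _,K,Rm,p=c; q=K@(Rm.T@(np.array(P)-p)); return q[:2]/q[2]
E
python3 - <<'E'
from h import *
import pickle
print(bot.sense(),bot.tip_extent)
C={}
for n in('scene','side','wrist'):
    C[n]=cam(n); cv2.imwrite(f'pics/{n}0.png',C[n][0]); print(n,C[n][3],C[n][2][:,2])
pickle.dump(C,open('c0.pkl','wb'))
E
```

```text
pics
{'time': 0.0, 'joints': array([ 1.19080868,  0.33391181,  0.03983204,  1.46626715, -0.0133677 ,
        1.34328237, -0.05848195]), 'qvel': array([0.00071432, 0.00103605, 0.00022543, 0.00206223, 0.00076833,
       0.00124133, 0.00245343]), 'tau': array([-8.75103869e-04, -6.58548903e+01,  1.36505842e+00, -4.05549073e+01,
        1.67809578e-02,  1.26428891e-02,  1.53163796e-05]), 'eef_pos': array([ 0.17999185, -0.62413389,  0.24142211]), 'tcp_rot': array([-7.82510680e-04,  9.90157311e-01,  1.39956623e-01, -1.74646535e-04]), 'ft_force': array([-0.7069606 , -0.01542818, -1.21262816]), 'ft_torque': array([ 0.04690195,  0.01374518, -0.00446191]), 'grip_force': 0.0, 'gripper_width': 0.08527787698036746} 0.011
scene [1.18480697 0.41455815 1.15722364] [-0.49694989 -0.38162634 -0.77936009]
side [ 0.29401596 -1.14537188  0.88302548] [ 0.17078111  0.77109228 -0.61339262]
wrist [ 0.24725578 -0.60638317  0.37300646] [-0.26415717 -0.07515603 -0.96154696]
```

View pics/scene0.png

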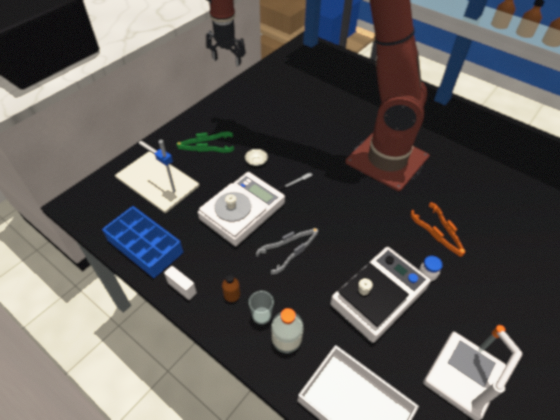

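View pics/side0.png

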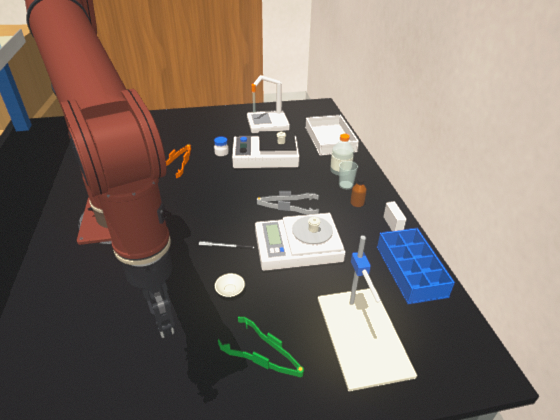

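The scene view shows the grey tongs with the pin near (316,231) and the jaws near (265,255). The balance with its crucible is at (232,200), and the hotplate with the spare is at (365,288). The side view agrees: tongs at (288,202), crucible at (314,224).

```bash
python3 - <<'E'
from h import *
import pickle
C=pickle.load(open('c0.pkl','rb'))
a=C['scene'][0][165:285,190:340]; b=C['side'][0][180:275,245:345]
a=cv2.resize(a,(600,480),interpolation=cv2.INTER_CUBIC); b=cv2.resize(b,(0,0),fx=2,fy=2)
b=cv2.resize(C['side'][0][180:275,245:345],(200,190)); 
cv2.imwrite('pics/z.png',a)
s=C['scene']
print('pin',ray(s,316,231,.018),'jaws',ray(s,268,256,.009),'cruc top',ray(s,232,196,.117),ray(C['side'],314,219,.117))
print('pin side',ray(C['side'],260,202,.018), 'jaw side',ray(C['side'],312,204,.018))
print('spare',ray(s,365,281,.131),'beaker',ray(s,261,313,0),'bottle',ray(s,231,297,0),'reagent',ray(s,287,345,0))
E
```

```text
pin [ 0.45012355 -0.00476239  0.018     ] jaws [ 0.61691997 -0.06799322  0.009     ] cruc top [ 0.56939848 -0.25205135  0.117     ] [ 0.57300762 -0.26314078  0.117     ]
pin side [ 0.45296336 -0.02993613  0.018     ] jaw side [ 0.62242501 -0.07187408  0.018     ]
spare [0.57520811 0.23537756 0.131     ] beaker [0.77397988 0.03562865 0.        ] bottle [ 0.79030404 -0.06531577  0.        ] reagent [0.80167244 0.15150313 0.        ]
```

View pics/z.png

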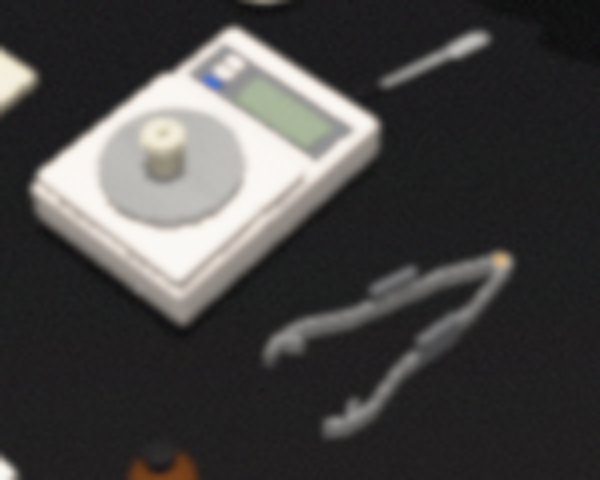

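The zoomed crop puts the pin at scene (315,230), the plates at (288,236) and (300,248), and the jaws at (262,251) and (278,268). The tongs therefore point at about −0.33 rad, with the grip near (0.537,−0.04). I'll turn first, then move above them.

Emit:
step_arm(increments=[{"fingers": -1,"spin": 0.2},{"fingers": -1,"spin": 0.2},{"fingers": -1,"spin": 0.2},{"fingers": -1,"spin": 0.2},{"fingers": -1,"spin": 0.2},{"fingers": -1,"spin": 0.2},{"fingers": -1,"x": 0.2,"y": -0.95},{"fingers": -1,"x": 0.2,"y": -0.95},{"fingers": -1,"x": 0.2,"y": -0.95},{"fingers": -1,"x": 0.2,"y": -0.95},{"fingers": -1,"x": 0.2,"y": -0.95},{"fingers": -1,"x": 0.2,"y": -0.95}])

```text
invalid input
```

Emit:
step_arm(increments=[{"fingers": -1,"x": 0.2,"y": -0.95},{"fingers": -1,"x": 0.2,"y": -0.95},{"fingers": -1,"x": 0.2,"y": -0.95},{"fingers": -1,"x": 0.2,"y": -0.95},{"fingers": -1,"x": 0.2,"y": -0.95},{"fingers": -1,"x": 0.2,"y": -0.95},{"fingers": -1,"x": 0.2,"y": -0.95},{"fingers": -1,"x": 0.2,"y": -0.95},{"fingers": -1,"x": 0.2,"y": -0.95},{"fingers": -1,"x": 0.2,"y": -0.95},{"fingers": -1,"x": 0.2,"y": -0.95}])

```text
invalid input
```

Emit:
step_arm(increments=[{"fingers": -1,"x": 0.2,"y": -0.95},{"fingers": -1,"x": 0.2,"y": -0.95},{"fingers": -1,"x": 0.2,"y": -0.95},{"fingers": -1,"x": 0.2,"y": -0.95},{"fingers": -1,"x": 0.2,"y": -0.95},{"fingers": -1,"x": 0.2,"y": -0.95},{"fingers": -1,"x": 0.2,"y": -0.95},{"fingers": -1,"x": 0.2,"y": -0.95},{"fingers": -1,"x": 0.2,"y": -0.95},{"fingers": -1,"x": 0.2,"y": -0.95},{"fingers": -1,"x": 0.2,"y": -0.95},{"fingers": -1}])

```text
invalid input
```

```bash
python3 - <<'E'
from h import *
import pickle
s=bot.sense();print(s['joints'],s['eef_pos'],s['tcp_rot'],s['ft_force'])
c=cam('wrist'); pickle.dump(c,open('c1.pkl','wb')); cv2.imwrite('pics/w1.png',c[0])
E
```

```text
[ 1.19077772  0.33377726  0.0398642   1.46608706 -0.01339706  1.34323997
 -0.05855337] [ 0.18003652 -0.62422496  0.24159763] [-6.09737879e-04  9.90162695e-01  1.39919439e-01 -1.27558674e-04] [-0.4564603   0.289647    0.43519039]
```

View pics/w1.png

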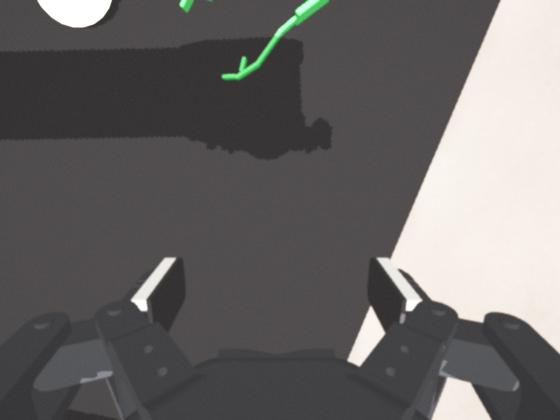

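The moves were refused, so the arm is still at the start. This view shows the fingertips at (160,285) and (395,285), with a green look-alike at the top. I'll resend with every field filled in.

Emit:
step_arm(increments=[{"fingers": -1,"x": 0,"y": 0,"z": 0,"spin": 0.2},{"fingers": -1,"x": 0,"y": 0,"z": 0,"spin": 0.2},{"fingers": -1,"x": 0,"y": 0,"z": 0,"spin": 0.2},{"fingers": -1,"x": 0,"y": 0,"z": 0,"spin": 0.2},{"fingers": -1,"x": 0,"y": 0,"z": 0,"spin": 0.2},{"fingers": -1,"x": 0,"y": 0,"z": 0,"spin": 0.2}])

```text
time: 0.7
eef_pos: [0.18, -0.6244, 0.242]
tcp_rot: [-0.0, 0.987, -0.161, -0.0]
ft_force: [0.3, 0.0, -1.1]
gripper_width: 0.0854
grip_force: 0.0
```

Works as predicted (tool x at −0.32 rad). Now the traverse.

Emit:
step_arm(increments=[{"fingers": -1,"x": 0.2,"y": -0.95,"z": 0,"spin": 0},{"fingers": -1,"x": 0.2,"y": -0.95,"z": 0,"spin": 0},{"fingers": -1,"x": 0.2,"y": -0.95,"z": 0,"spin": 0},{"fingers": -1,"x": 0.2,"y": -0.95,"z": 0,"spin": 0},{"fingers": -1,"x": 0.2,"y": -0.95,"z": 0,"spin": 0},{"fingers": -1,"x": 0.2,"y": -0.95,"z": 0,"spin": 0},{"fingers": -1,"x": 0.2,"y": -0.95,"z": 0,"spin": 0},{"fingers": -1,"x": 0.2,"y": -0.95,"z": 0,"spin": 0},{"fingers": -1,"x": 0.2,"y": -0.95,"z": 0,"spin": 0},{"fingers": -1,"x": 0.2,"y": -0.95,"z": 0,"spin": 0},{"fingers": -1,"x": 0.2,"y": -0.95,"z": 0,"spin": 0},{"fingers": -1,"x": 0.2,"y": -0.95,"z": 0,"spin": 0}])

```text
time: 1.7
eef_pos: [0.3269, -0.3716, 0.2423]
tcp_rot: [0.0, 0.987, -0.159, -0.0]
ft_force: [0.0, -0.1, 0.8]
gripper_width: 0.0855
grip_force: 0.0
```

Emit:
step_arm(increments=[{"fingers": -1,"x": 0.2,"y": -0.95,"z": 0,"spin": 0},{"fingers": -1,"x": 0.2,"y": -0.95,"z": 0,"spin": 0},{"fingers": -1,"x": 0.2,"y": -0.95,"z": 0,"spin": 0},{"fingers": -1,"x": 0.2,"y": -0.95,"z": 0,"spin": 0},{"fingers": -1,"x": 0.2,"y": -0.95,"z": 0,"spin": 0},{"fingers": -1,"x": 0.2,"y": -0.95,"z": 0,"spin": 0},{"fingers": -1,"x": 0.2,"y": -0.95,"z": 0,"spin": 0},{"fingers": -1,"x": 0.2,"y": -0.95,"z": 0,"spin": 0},{"fingers": -1,"x": 0.2,"y": -0.95,"z": 0,"spin": 0},{"fingers": -1,"x": 0.2,"y": -0.95,"z": 0,"spin": 0},{"fingers": -1,"x": 0.2,"y": -0.95,"z": 0,"spin": 0},{"fingers": -1,"x": 0.2,"y": -0.95,"z": 0,"spin": 0}])

```text
time: 2.7
eef_pos: [0.4733, -0.1198, 0.2423]
tcp_rot: [-0.0, 0.987, -0.159, 0.0]
ft_force: [1.7, -0.3, 0.5]
gripper_width: 0.0854
grip_force: 0.0
```

Emit:
step_arm(increments=[{"fingers": -1,"x": 0.2,"y": -0.95,"z": 0,"spin": 0},{"fingers": -1,"x": 0.2,"y": -0.95,"z": 0,"spin": 0},{"fingers": -1,"x": 0.2,"y": -0.95,"z": 0,"spin": 0},{"fingers": -1,"x": 0.2,"y": -0.95,"z": 0,"spin": 0},{"fingers": -1,"x": 0,"y": 0,"z": 0,"spin": 0},{"fingers": -1,"x": 0,"y": 0,"z": 0,"spin": 0}])

```text
time: 3.2
eef_pos: [0.5219, -0.0357, 0.2421]
tcp_rot: [-0.0, 0.988, -0.158, -0.0]
ft_force: [-0.6, -1.2, -0.4]
gripper_width: 0.0852
grip_force: 0.0
```

```bash
python3 - <<'E'
from h import *
import pickle
s=bot.sense();print(s['joints'],s['eef_pos'],s['tcp_rot'],s['ft_force'])
c=cam('wrist'); pickle.dump(c,open('c1.pkl','wb')); cv2.imwrite('pics/w1.png',c[0])
E
```

```text
[ 0.42186763  0.10602826 -0.46747282  1.75057681  0.04900021  1.29705422
 -1.94389836] [ 0.521913   -0.03574384  0.24208627] [-2.16562323e-04  9.87506028e-01 -1.57580845e-01 -2.73687796e-04] [-0.55612165 -1.22582962 -0.40384977]
```

View pics/w1.png

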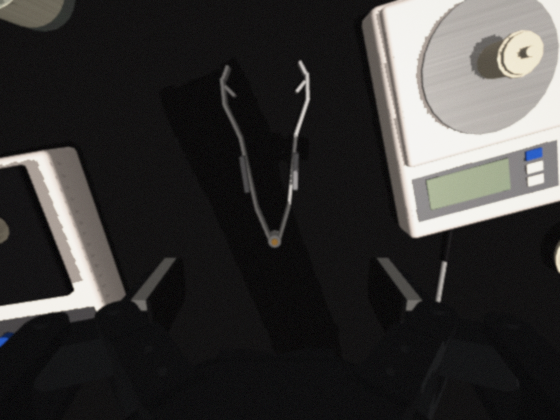

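The wrist view is clear: pin (274,241), plates (246,173) and (294,172), jaws (225,85) and (305,85), crucible knob (525,52).

```bash
python3 - <<'E'
from h import *
import pickle
c=pickle.load(open('c1.pkl','rb')); s=bot.sense()
pin=ray(c,274,240,.018);pl=(ray(c,246,173,.017)+ray(c,294,172,.017))/2
jw=(ray(c,225,85,.012)+ray(c,305,85,.012))/2; kn=ray(c,526,51,.117)
d=jw-pin; th=np.arctan2(d[1],d[0]); g=pin[:2]+.09*d[:2]/np.hypot(*d[:2])
print(pin,pl,jw,np.hypot(*d[:2]),'th',th,'grip',g,'knob',kn)
r=R.from_matrix(rot(s['tcp_rot'])).as_matrix(); print('tool ang',np.arctan2(r[1,0],r[0,0]),'delta tool',r.T@(np.r_[g,.012]-s['eef_pos']))
# crucible: side silhouettes - circle fit of cover in wrist view
hsv=cv2.cvtColor(c[0],cv2.COLOR_BGR2HSV); m=cv2.inRange(hsv,(15,25,120),(40,120,255))[:110,470:]
n,l,st,ce=cv2.connectedComponentsWithStats(m);i=1+st[1:,4].argmax();print(st[i],ce[i]+[470,0], ray(c,*(ce[i]+[470,0]),.107))
E
```

```text
[ 0.45325879 -0.01198832  0.018     ] [ 0.53432426 -0.03373654  0.017     ] [ 0.62674591 -0.05865511  0.012     ] 0.17965402594196242 th -0.2627728396403708 grip [ 0.5401694  -0.03536665] knob [ 0.57708063 -0.25367323  0.117     ]
tool ang -0.3184539556020461 delta tool [ 0.0172677  -0.00748716  0.23005026]
[  26   30   48   49 1696] [519.47641509  53.35318396] [ 0.57651953 -0.25623028  0.107     ]
```

Emit:
step_arm(increments=[{"fingers": -1,"x": 0,"y": 0,"z": 0,"spin": -0.11},{"fingers": -1,"x": 0.64,"y": -0.2,"z": 0.5,"spin": 0},{"fingers": -1,"x": 0,"y": 0,"z": 1,"spin": 0},{"fingers": -1,"x": 0,"y": 0,"z": 1,"spin": 0},{"fingers": -1,"x": 0,"y": 0,"z": 1,"spin": 0},{"fingers": -1,"x": 0,"y": 0,"z": 1,"spin": 0},{"fingers": -1,"x": 0,"y": 0,"z": 1,"spin": 0},{"fingers": -1,"x": 0,"y": 0,"z": 1,"spin": 0},{"fingers": -1,"x": 0,"y": 0,"z": 0,"spin": 0},{"fingers": -1,"x": 0,"y": 0,"z": 0,"spin": 0}])

```text
time: 4.08
eef_pos: [0.5373, -0.0375, 0.0793]
tcp_rot: [0.0, 0.991, -0.132, -0.001]
ft_force: [0.1, -0.3, 0.1]
gripper_width: 0.0854
grip_force: 0.0
```

```bash
python3 - <<'E'
from h import *
import pickle
s=bot.sense();print(s['joints'],s['eef_pos'],s['tcp_rot'],s['ft_force'])
c=cam('wrist'); pickle.dump(c,open('c2.pkl','wb')); cv2.imwrite('pics/w2.png',c[0])
E
```

```text
[ 0.38691052  0.29672979 -0.4574902   1.89619197  0.15540334  0.98605582
 -1.97608335] [ 0.53732567 -0.0375      0.07927257] [ 2.12770792e-04  9.91197410e-01 -1.32384967e-01 -1.36750838e-03] [ 0.06169657 -0.27040661  0.07555303]
```

View pics/w2.png

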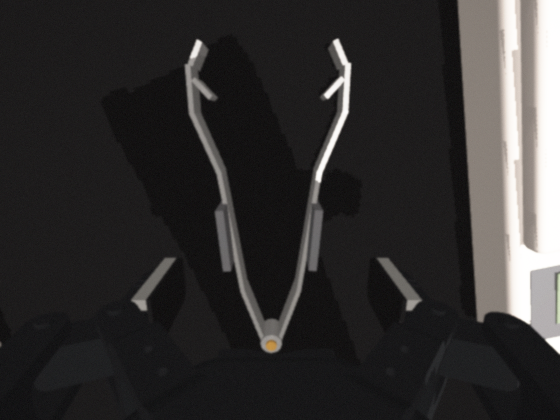

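The tongs now sit centred between the fingers: plates about (223,238) and (315,238), pin (271,341).

```bash
python3 - <<'E'
from h import *
import pickle
c=pickle.load(open('c2.pkl','rb')); s=bot.sense();r=rot(s['tcp_rot'])
P={'pin':ray(c,271,341,.02),'plate':(ray(c,222,205,.034)+ray(c,318,205,.034))/2,'plateN':(ray(c,226,271,.034)+ray(c,314,271,.034))/2,'jaw':(ray(c,191,63,.018)+ray(c,349,63,.018))/2}
for k,p in P.items(): print(k,p,r.T@(p-s['eef_pos']))
print(np.arctan2(r[1,0],r[0,0]))
E
```

```text
pin [ 0.45486216 -0.01268636  0.02      ] [-0.08721163 -0.00174143  0.06065728]
plate [ 0.55860434 -0.04095151  0.034     ] [ 0.02031287 -0.00166788  0.04666316]
plateN [ 0.51682251 -0.02936574  0.034     ] [-0.02304497 -0.00189156  0.04666075]
jaw [ 0.63564816 -0.06203043  0.018     ] [ 0.10018722 -0.00153287  0.06266754]
-0.2653370670221622
```

Emit:
step_arm(increments=[{"fingers": -1,"x": 0,"y": -0.07,"z": 0.7,"spin": 0},{"fingers": -1,"x": 0,"y": 0,"z": 0.7,"spin": 0},{"fingers": -1,"x": 0,"y": 0,"z": 0.7,"spin": 0},{"fingers": -1,"x": 0,"y": 0,"z": 0.68,"spin": 0},{"fingers": -1,"x": 0,"y": 0,"z": 0,"spin": 0},{"fingers": -0.27,"x": 0,"y": 0,"z": 0,"spin": 0},{"fingers": -0.27,"x": 0,"y": 0,"z": 0,"spin": 0},{"fingers": -0.27,"x": 0,"y": 0,"z": 0,"spin": 0},{"fingers": -0.27,"x": 0,"y": 0,"z": 0,"spin": 0},{"fingers": -0.27,"x": 0,"y": 0,"z": 0,"spin": 0},{"fingers": -0.27,"x": 0,"y": 0,"z": 0,"spin": 0}])

```text
time: 5.05
eef_pos: [0.5412, -0.0349, 0.0131]
tcp_rot: [0.0, 0.991, -0.132, 0.002]
ft_force: [-0.1, -0.4, 6.5]
gripper_width: 0.0545
grip_force: 7.8
```

Emit:
step_arm(increments=[{"fingers": -0.27,"x": 0,"y": 0,"z": -0.3,"spin": 0},{"fingers": -0.27,"x": 0,"y": 0,"z": -0.5,"spin": 0},{"fingers": -0.27,"x": 0,"y": 0,"z": -0.6,"spin": 0},{"fingers": -0.27,"x": 0,"y": 0,"z": -0.6,"spin": 0},{"fingers": -0.27,"x": 0,"y": 0,"z": -0.6,"spin": 0},{"fingers": -0.27,"x": 0,"y": 0,"z": -0.6,"spin": 0},{"fingers": -0.27,"x": 0,"y": 0,"z": -0.6,"spin": 0},{"fingers": -0.27,"x": 0,"y": 0,"z": -0.6,"spin": 0},{"fingers": -0.27,"x": 0,"y": 0,"z": -0.6,"spin": 0},{"fingers": -0.27,"x": 0,"y": 0,"z": -0.6,"spin": 0},{"fingers": -0.27,"x": 0,"y": 0,"z": 0,"spin": 0},{"fingers": -0.27,"x": 0,"y": 0,"z": 0,"spin": 0}])

```text
time: 6.05
eef_pos: [0.5396, -0.0347, 0.1521]
tcp_rot: [0.0, 0.991, -0.132, 0.001]
ft_force: [0.9, 0.1, -1.8]
gripper_width: 0.0545
grip_force: 5.7
```

Emit:
step_arm(increments=[{"fingers": -0.27,"x": 0,"y": 0,"z": 0,"spin": 0.17},{"fingers": -0.27,"x": 0,"y": 0,"z": 0,"spin": 0.17},{"fingers": -0.27,"x": 0,"y": 0,"z": 0,"spin": 0.17},{"fingers": -0.27,"x": 0,"y": 0,"z": 0,"spin": 0.17},{"fingers": -0.27,"x": -0.15,"y": 0.8,"z": 0,"spin": 0},{"fingers": -0.27,"x": -0.15,"y": 0.8,"z": 0,"spin": 0},{"fingers": -0.27,"x": -0.15,"y": 0.8,"z": 0,"spin": 0},{"fingers": -0.27,"x": -0.15,"y": 0.8,"z": 0,"spin": 0},{"fingers": -0.27,"x": 0,"y": 0.8,"z": 0,"spin": 0},{"fingers": -0.27,"x": 0,"y": 0.8,"z": 0,"spin": 0},{"fingers": -0.27,"x": 0,"y": 0.8,"z": 0,"spin": 0},{"fingers": -0.27,"x": 0,"y": 0.8,"z": 0,"spin": 0}])

```text
time: 7.05
eef_pos: [0.4344, -0.1583, 0.1497]
tcp_rot: [-0.0, 0.955, -0.297, -0.001]
ft_force: [-0.6, -0.1, -0.9]
gripper_width: 0.054
grip_force: 5.7
```

Emit:
step_arm(increments=[{"fingers": -0.27,"x": 0,"y": 0,"z": 0.4,"spin": 0},{"fingers": -0.27,"x": 0,"y": 0,"z": 0.4,"spin": 0},{"fingers": -0.27,"x": 0,"y": 0,"z": 0,"spin": 0},{"fingers": -0.27,"x": 0,"y": 0,"z": 0,"spin": 0}])

```text
time: 7.38
eef_pos: [0.4354, -0.1567, 0.1293]
tcp_rot: [-0.0, 0.955, -0.297, -0.001]
ft_force: [-0.7, 0.6, -0.6]
gripper_width: 0.0544
grip_force: 5.7
```

```bash
python3 - <<'E'
from h import *
import pickle
s=bot.sense();print(s['joints'],s['eef_pos'],s['tcp_rot'],s['ft_force'])
c=cam('wrist'); d=cam('side');pickle.dump((c,d),open('c3.pkl','wb')); 
z=d[0][150:290,200:370]; z=cv2.resize(z,(510,420),interpolation=cv2.INTER_CUBIC)
cv2.imwrite('pics/w3.png',c[0]); cv2.imwrite('pics/s3.png',z)
E
```

```text
[ 0.56910853  0.07037375 -0.32879062  2.02684197  0.02530919  1.05045403
 -1.94521723] [ 0.43536318 -0.15672106  0.12931045] [-3.07475317e-04  9.54912052e-01 -2.96886585e-01 -1.11065439e-03] [-0.7211318   0.60549189 -0.56985456]
```

View pics/w3.png

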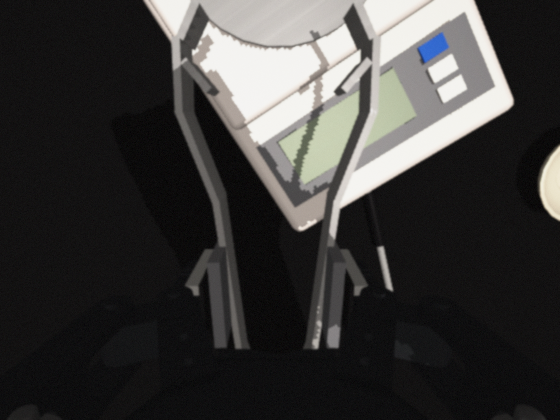

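View pics/s3.png

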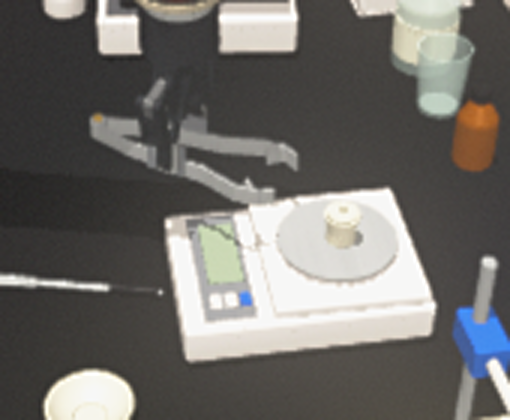

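The wrist view shows the tongs symmetric in the gripper, with jaw corners at (182,63) and (372,63). In the side crop the jaws point straight at the crucible, with its knob near full-frame pixel (314,219).

```bash
python3 - <<'E'
from h import *
import pickle
c,d=pickle.load(open('c3.pkl','rb')); C=pickle.load(open('c0.pkl','rb'));c1=pickle.load(open('c1.pkl','rb')); s=bot.sense();r=rot(s['tcp_rot'])
x=r[:,0]; e=s['eef_pos']; print('ang',np.arctan2(x[1],x[0]))
for tz in(-.008,-.005,0,.005):
    q=[r.T@(ray(c,u,63,e[2]-tz)-e) for u in(182,372)]; print(tz,q)
for name,tp,px in(('pin',[-.09,0,-.005],(232.3,189.7)),('jawtip',[.116,0,-.005],(293.7,209.7))):
    P=e+r@np.array(tp); print(name,P,proj(d,P),px, proj(d,P+[0,0,.01])-proj(d,P))
def tri(L):
    A=np.zeros((3,3));b=np.zeros(3)
    for k,u,v in L:
        p=k[3];w=k[2]@np.linalg.inv(k[1])@[u,v,1];w/=np.linalg.norm(w);M=np.eye(3)-np.outer(w,w);A+=M;b+=M@p
    P=np.linalg.solve(A,b); return P,[proj(k,P)-[u,v] for k,u,v in L]
print('knob',tri([(c1,526,51),(d,314.3,219),(C['scene'],230.5,197.5)]))
print('knob',tri([(c1,526,51),(d,314.3,219)]), tri([(c1,526,51),(C['scene'],230.5,197.5)]))
cr=np.array([.576,-.256]);dl=cr-e[:2]; print('cruc in tool',r.T[:2,:2]@dl)
E
```

```text
ang -0.6026949666382746
-0.008 [array([ 0.08969679, -0.03304195, -0.00803557]), array([ 0.08972186,  0.03604706, -0.00805415])]
-0.005 [array([ 0.09017823, -0.03387779, -0.00503558]), array([ 0.09020391,  0.03690484, -0.00505462])]
0 [array([ 9.09806195e-02, -3.52708572e-02, -3.56068200e-05]), array([ 9.10073230e-02,  3.83344693e-02, -5.54026638e-05])]
0.005 [array([ 0.09178301, -0.03666392,  0.00496437]), array([0.09181074, 0.0397641 , 0.00494382])]
pin [ 0.36196302 -0.10598615  0.13530326] [233.30311886 189.54028293] (232.3, 189.7) [-0.19168221 -2.70589067]
jawtip [ 0.53166805 -0.22276026  0.13520118] [296.85092444 206.91254682] (293.7, 209.7) [ 0.12220714 -2.75445138]
knob (array([ 0.57558757, -0.25619295,  0.11196094]), [array([-1.56665037,  2.30442341]), array([-0.14960488, -0.28259823]), array([-0.69636704,  0.07759408])])
knob (array([ 0.57630312, -0.25741347,  0.11185518]), [array([-0.15197177,  0.8218421 ]), array([ 0.19928129, -0.01388229])]) (array([ 0.57731   , -0.25156002,  0.1184187 ]), [array([-1.42780523,  0.23955562]), array([-0.13554433, -0.23269506])])
cruc in tool [0.17136602 0.00225437]
```

Emit:
step_arm(increments=[{"fingers": -0.27,"x": 0,"y": 0.03,"z": 0.47,"spin": 0},{"fingers": -0.27,"x": 0,"y": 0,"z": 0.47,"spin": 0},{"fingers": -0.27,"x": 0,"y": 0,"z": 0.46,"spin": 0},{"fingers": -0.27,"x": 0,"y": 0,"z": 0,"spin": 0},{"fingers": -0.27,"x": 0,"y": 0,"z": 0,"spin": 0},{"fingers": -0.27,"x": 0.4,"y": 0,"z": 0,"spin": 0},{"fingers": -0.27,"x": 0.4,"y": 0,"z": 0,"spin": 0},{"fingers": -0.27,"x": 0,"y": 0,"z": 0,"spin": 0},{"fingers": -0.27,"x": 0,"y": 0,"z": 0,"spin": 0}])

```text
time: 8.23
eef_pos: [0.4527, -0.1703, 0.0957]
tcp_rot: [-0.0, 0.955, -0.298, 0.0]
ft_force: [0.2, 0.1, -1.1]
gripper_width: 0.0542
grip_force: 5.7
```

```bash
python3 - <<'E'
from h import *
import pickle
s=bot.sense();print(s['eef_pos'],s['tcp_rot'],s['ft_force'])
c=cam('wrist'); d=cam('side');e=cam('scene');pickle.dump((c,d,e),open('c4.pkl','wb'))
a=cv2.resize(d[0][180:260,260:350],(396,352),interpolation=cv2.INTER_CUBIC); b=cv2.resize(e[0][170:250,200:290],(396,352),interpolation=cv2.INTER_CUBIC)
w=cv2.resize(c[0][:240,120:450],(330,240)); o=np.zeros((597,800,3),np.uint8); o[:352,:396]=a;o[:352,400:796]=b;o[356:596,:330]=w; cv2.imwrite('pics/m4.png',o)
E
```

```text
[ 0.45267935 -0.17032534  0.09574394] [-1.36676302e-04  9.54639072e-01 -2.97765126e-01  3.91279174e-04] [ 0.18298438  0.09308254 -1.08927185]
```

View pics/m4.png

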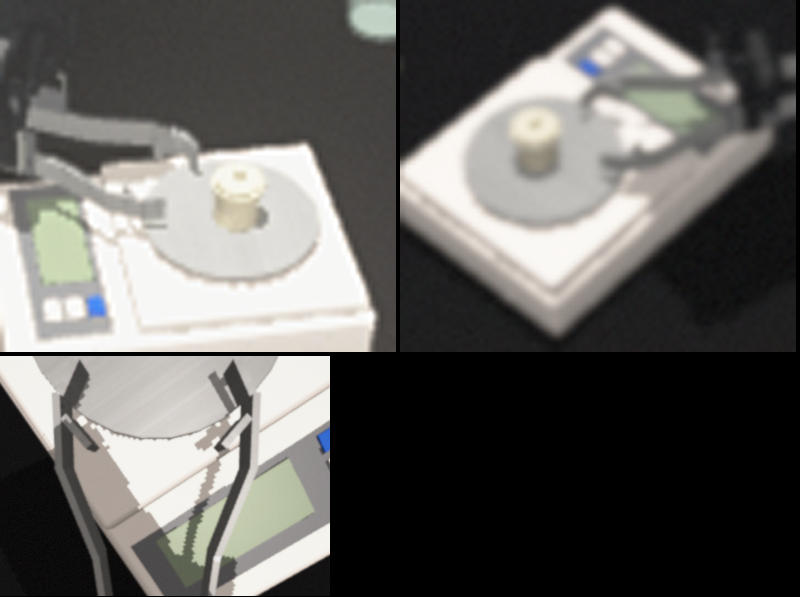

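The composite shows the jaws open, level and just short of the crucible. Side crop tips are at (197,165) and (163,212); scene crop tips are at (588,106) and (606,160). I'll check the lateral alignment numerically.

```bash
python3 - <<'E'
from h import *
import pickle
c,d,e=pickle.load(open('c4.pkl','rb')); s=bot.sense();r=rot(s['tcp_rot']);p=s['eef_pos']
f=lambda P:np.round(r.T@(P-p),4)
for k,pts,cr in((d,[(304.8,217.5),(297,228.2)],[(314.1,219.5),(314,230.5)]),(e,[(242.7,194.1),(246.8,206.4)],[(230.9,197.8),(231,207)])):
    print('tips',[f(ray(k,*q,.088)) for q in pts],'knob/foot',f(ray(k,*cr[0],.115)),f(ray(k,*cr[1],.074)))
print('inner vee wrist',[f(ray(c,120+u,v,.098)) for u,v in((96,92),(219,92),(82,8),(233,8))])
E
```

```text
tips [array([ 0.1154, -0.0209,  0.0073]), array([0.1122, 0.0332, 0.0073])] knob/foot [ 0.1532  0.0076 -0.0197] [0.1555 0.0073 0.0213]
tips [array([0.1052, 0.0241, 0.0073]), array([ 0.105 , -0.0295,  0.0073])] knob/foot [ 0.1484 -0.0037 -0.0197] [ 0.1518 -0.0064  0.0213]
inner vee wrist [array([ 0.0823, -0.0228, -0.0027]), array([ 0.0823,  0.0257, -0.0027]), array([ 0.1113, -0.0264, -0.0027]), array([ 0.1113,  0.0292, -0.0027])]
```

Lateral alignment is within 2 mm, and there are about 57 mm left to go forward.

Emit:
step_arm(increments=[{"fingers": -0.27,"x": 0.38,"y": 0,"z": 0,"spin": 0},{"fingers": -0.27,"x": 0.38,"y": 0,"z": 0,"spin": 0},{"fingers": -0.27,"x": 0.38,"y": 0,"z": 0,"spin": 0},{"fingers": -0.27,"x": 0.38,"y": 0,"z": 0,"spin": 0},{"fingers": -0.27,"x": 0.38,"y": 0,"z": 0,"spin": 0},{"fingers": -0.27,"x": 0.38,"y": 0,"z": 0,"spin": 0},{"fingers": -0.27,"x": 0,"y": 0,"z": 0,"spin": 0},{"fingers": -0.27,"x": 0,"y": 0,"z": 0,"spin": 0}])

```text
time: 9.05
eef_pos: [0.4989, -0.2024, 0.095]
tcp_rot: [-0.0, 0.955, -0.298, -0.0]
ft_force: [-0.3, 0.0, -1.6]
gripper_width: 0.0542
grip_force: 5.7
```

```bash
python3 - <<'E'
from h import *
import pickle
s=bot.sense();print(s['eef_pos'],s['tcp_rot'],s['ft_force'])
c=cam('wrist'); d=cam('side');e=cam('scene');pickle.dump((c,d,e),open('c5.pkl','wb'))
a=cv2.resize(d[0][180:260,260:350],(396,352),interpolation=cv2.INTER_CUBIC); b=cv2.resize(e[0][170:250,200:290],(396,352),interpolation=cv2.INTER_CUBIC)
w=cv2.resize(c[0][:240,120:450],(330,240)); o=np.zeros((597,800,3),np.uint8); o[:352,:396]=a;o[:352,400:796]=b;o[356:596,:330]=w; cv2.imwrite('pics/m5.png',o)
E
```

```text
[ 0.49887819 -0.20237999  0.09501724] [-1.75140472e-04  9.54667928e-01 -2.97672689e-01 -2.93572691e-04] [-0.29779548  0.03888529 -1.6141729 ]
```

View pics/m5.png

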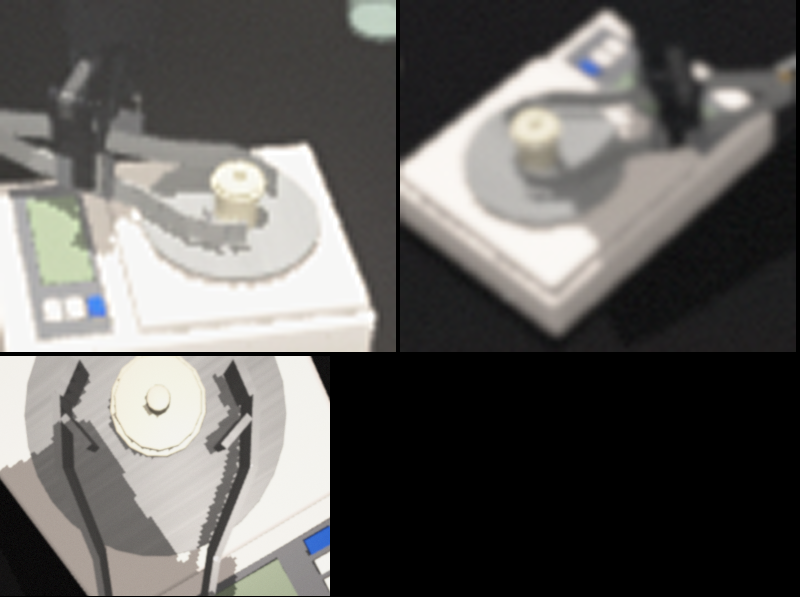

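The wrist panel shows the cover centred between the jaws, with the knob at crop (158,41). Last numeric check, then close.

```bash
python3 - <<'E'
from h import *
import pickle
c,d,e=pickle.load(open('c5.pkl','rb')); s=bot.sense();r=rot(s['tcp_rot']);p=s['eef_pos']
f=lambda u,v,z:np.round(r.T@(ray(c,120+u,v,z)-p),4)
print('knob',f(158,41,.117),'rim',f(157,49,.107),'vee',[f(u,v,.099) for u,v in((96,92),(219,92),(82,6),(233,6))])
E
```

```text
knob [ 0.0956  0.0017 -0.0219] rim [ 0.0953  0.0014 -0.0119] vee [array([ 0.0818, -0.0222, -0.0039]), array([ 0.0818,  0.0255, -0.0039]), array([ 0.111 , -0.0257, -0.0039]), array([ 0.111 ,  0.0289, -0.0039])]
```

Centred to about 1 mm, so I'm closing the jaws gradually.

Emit:
step_arm(increments=[{"fingers": -0.15,"x": 0.02,"y": 0,"z": -0.03,"spin": 0},{"fingers": -0.05,"x": 0,"y": 0,"z": -0.03,"spin": 0},{"fingers": 0.05,"x": 0,"y": 0,"z": -0.03,"spin": 0},{"fingers": 0.1,"x": 0,"y": 0,"z": 0,"spin": 0},{"fingers": 0.15,"x": 0,"y": 0,"z": 0,"spin": 0},{"fingers": 0.15,"x": 0,"y": 0,"z": 0,"spin": 0},{"fingers": 0.15,"x": 0,"y": 0,"z": 0,"spin": 0},{"fingers": 0.15,"x": 0,"y": 0,"z": 0,"spin": 0}])

```text
time: 9.87
eef_pos: [0.499, -0.2025, 0.0976]
tcp_rot: [-0.0, 0.955, -0.298, -0.0]
ft_force: [-0.9, 0.7, -0.7]
gripper_width: 0.0368
grip_force: 19.7
```

Emit:
step_arm(increments=[{"fingers": 0.22,"x": 0,"y": 0,"z": 0,"spin": 0},{"fingers": 0.28,"x": 0,"y": 0,"z": 0,"spin": 0},{"fingers": 0.28,"x": 0,"y": 0,"z": 0,"spin": 0},{"fingers": 0.28,"x": 0,"y": 0,"z": 0,"spin": 0},{"fingers": 0.28,"x": 0,"y": 0,"z": 0,"spin": 0}])

```text
time: 10.28
eef_pos: [0.499, -0.2025, 0.0976]
tcp_rot: [-0.0, 0.955, -0.298, -0.0]
ft_force: [-2.2, 0.6, 0.6]
gripper_width: 0.035
grip_force: 59.3
```

Emit:
step_arm(increments=[{"fingers": 0.28,"x": 0,"y": 0,"z": -0.1,"spin": 0},{"fingers": 0.28,"x": 0,"y": 0,"z": -0.3,"spin": 0},{"fingers": 0.28,"x": 0,"y": 0,"z": -0.4,"spin": 0},{"fingers": 0.28,"x": 0,"y": 0,"z": -0.5,"spin": 0},{"fingers": 0.28,"x": 0,"y": 0,"z": -0.5,"spin": 0},{"fingers": 0.28,"x": 0,"y": 0,"z": -0.5,"spin": 0},{"fingers": 0.28,"x": 0,"y": 0,"z": -0.5,"spin": 0},{"fingers": 0.28,"x": 0,"y": 0,"z": -0.5,"spin": 0},{"fingers": 0.28,"x": 0,"y": 0,"z": -0.4,"spin": 0},{"fingers": 0.28,"x": 0,"y": 0,"z": -0.2,"spin": 0},{"fingers": 0.28,"x": 0,"y": 0,"z": -0.1,"spin": 0},{"fingers": 0.28,"x": 0,"y": 0,"z": 0,"spin": 0}])

```text
time: 11.28
eef_pos: [0.4991, -0.2026, 0.198]
tcp_rot: [0.0, 0.955, -0.298, 0.0]
ft_force: [0.6, 0.7, -2.0]
gripper_width: 0.035
grip_force: 59.9
```

Emit:
step_arm(increments=[{"fingers": 0.28,"x": 0,"y": 0,"z": 0,"spin": 0},{"fingers": 0.28,"x": 0,"y": 0,"z": 0,"spin": 0},{"fingers": 0.28,"x": 0,"y": 0,"z": 0,"spin": 0},{"fingers": 0.28,"x": 0,"y": 0,"z": 0,"spin": 0},{"fingers": 0.28,"x": 0,"y": 0,"z": 0,"spin": 0},{"fingers": 0.28,"x": 0,"y": 0,"z": 0,"spin": 0}])

```text
time: 11.78
eef_pos: [0.499, -0.2025, 0.1974]
tcp_rot: [-0.0, 0.955, -0.297, -0.0]
ft_force: [-0.3, 0.5, -2.3]
gripper_width: 0.0348
grip_force: 59.9
```

```bash
python3 - <<'E'
from h import *
import pickle
d=cam('side');c=cam('wrist')
def blob(k,roi):
    y0,y1,x0,x1=roi; m=cv2.inRange(cv2.cvtColor(k[0][y0:y1,x0:x1],cv2.COLOR_BGR2HSV),(15,25,120),(40,120,255))
    n,l,st,ce=cv2.connectedComponentsWithStats(m); o=sorted(range(1,n),key=lambda i:-st[i,4])[:3]; return [(st[i][2:],ce[i]+[x0,y0]) for i in o]
print('wrist',blob(c,(0,240,150,400)),'side',blob(d,(150,260,270,345)))
P=[.5785,-.257,.215]; print('expected cover',proj(c,P),proj(d,P),'on pan',proj(d,[.5785,-.257,.11]))
E
```

```text
wrist [(array([  62,   65, 2128], dtype=int32), array([337.12030075, 205.28101504])), (array([ 81,  86, 686], dtype=int32), array([250.23177843,  66.39212828])), (array([ 25,  33, 532], dtype=int32), array([290.9962406 , 224.46052632]))] side [(array([ 14,  20, 139], dtype=int32), array([335.8705036 , 162.72661871])), (array([ 21,  19, 119], dtype=int32), array([287.86554622, 223.13445378])), (array([10, 18, 68], dtype=int32), array([274.29411765, 235.67647059]))]
expected cover [272.14970516  39.11461687] [317.54976965 189.53218756] on pan [315.16618296 219.30441757]
```

My picture budget is used up, so I'll check numerically for pale cover pixels at the pan and at the lifted position.

```bash
python3 - <<'E'
from h import *
import pickle
c5,d5,_=pickle.load(open('c5.pkl','rb')); d=cam('side');c=cam('wrist')
np.set_printoptions(linewidth=200)
g=lambda k,u,v,h,st:k[0][v-h:v+h+1:st,u-h:u+h+1:st].astype(int)
warm=lambda a:a[...,2]-a[...,0]   # red minus blue: cream vs grey
print('side before pan\n',warm(g(d5,315,222,12,3)),'\nside now pan\n',warm(g(d,315,222,12,3)),'\nside now lifted\n',warm(g(d,317,192,15,3)))
for n,k in(('before',c5),('now',c)):
    m=((warm(k[0][:110,200:360].astype(int))>15)&(k[0][:110,200:360,2]>120)).astype(np.uint8)
    n_,l,st,ce=cv2.connectedComponentsWithStats(m); i=1+st[1:,4].argmax(); print(n,st[i],ce[i]+[200,0])
E
```

```text
side before pan
 [[ 6  6  3  5  3  4  6  8  7]
 [ 7  7  8  8  5 10 15 20 18]
 [ 7  6  7 22 20  6  5  1  1]
 [ 8  7  9  9 33 12  6  8  1]
 [ 8  5 36  9  8 20  6  6  6]
 [ 7  5 27 35 28 29  5  6  6]
 [ 7  8 31 35 35 22  7  6  6]
 [ 9  7 11  8  8  9  6  7  6]
 [10 10  9  6  8  6  6  6  6]] 
side now pan
 [[ 7  6  7  5  7  6  4  5  5]
 [ 5  5  7  6  7  9 15 21 17]
 [19 13 11  8 13 19  1  1  1]
 [ 7  7  6  7  7  8  6  7  0]
 [10  7  6  5  9  8  6  6  6]
 [ 7  5  6  5  9  6  9  8  5]
 [ 5 10  8 10  8  8  8  7  5]
 [ 7  6  6  6  8  7  7  8  6]
 [ 8  7  6  6  7  6  7  6  6]] 
side now lifted
 [[ 5  6  5  6  4  6  6  6  7  7  7]
 [ 4  5  5  5  5  6  6  6  6  5  5]
 [ 6  4  7  6  6  5  5  7  6  5  4]
 [ 5  4  6  5  6  6  4  6  4  5  6]
 [ 7  7  7  9 37 30 26  4  5  5  5]
 [ 7  7  8 32  8 34  7 20  5  7  6]
 [ 5  7  5 38 21 12 19 22  5  6  5]
 [ 6  7  7  9 26 27 21  6  5  7  4]
 [ 6  9  9  8  8  6  7  7  5  6  5]
 [ 6  3  7  4 12 22 18  5  6  5  6]
 [ 6  6  6  6  4  6  5  5  5  6  6]]
before [  29    0   98  101 2365] [267.10359408  41.86215645]
now [  29    0   94   97 2609] [265.47872748  38.63932541]
```

The pan is empty. The cover shows at the lifted position in the side view and is unchanged in the wrist view, so the crucible is held upright. Handing in.

```bash
python3 -c "
from rig import bot
print(bot.close_job())"
```

```text
the job is handed in; nothing more can be done
None
```

The job is handed in (no verdict was returned): the gripper still squeezes the tongs at about 60 N, and the crucible hangs in their jaws about 10 cm above the pan, checked from image pixels and sensor readings because the picture views were used up.

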